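# Lock the sample bottle into the bench shaker with its bayonet clamp

### The job

The left-hand bottle on the shaker is not yet clamped. With the fingertips, without gripping anything, push the red knob of its open clamp along the slot in the barrel towards the bottle as far as it goes, so that the pad shoves the bottle home against the back of its bay; then push the knob over sideways to the left, to the very end of the short leg of the slot, so that the clamp is locked like its neighbour. Do not touch the bottle yourself, lift or tip it, do not force the knob, and leave the other things on the table where they are.

Things in the scene. Friction and masses are not known exactly. Their poses are not given: they have to be found in the camera images.
- shaker: low white bench shaker standing fixed on the table, 250 x 240 mm aluminium tray on top. Origin: centre of its underside. x runs from its control panel (robot's side) to its back, y to its left, z up. Tray surface at z = 72 mm, tray lip up to 79 mm. Left bay and clamp (y = +55 mm): open, to be locked. Right ones (y = -55 mm): already locked, red knob swung out to the right.
- barrel_front (a point): end nearer the control panel, on the axis, of the left clamp's barrel: a fixed blue tube of 31 mm outside diameter, 70 mm long, along shaker x, axis 110 mm above the table. Its slot (9 mm wide, for the handle's 7 mm pin) runs along its top towards the bottle and at the far end turns left round the tube.
- clamp_rod (a joint): travel of the left clamp (rod, pad and knob together) along shaker +x, towards the bottle, in m: 0 = drawn back, 0.045 = pin at the corner of the slot (hard stop at 0.046). It stays where it is left; it takes about 2.5 N to slide, plus under 1 N for the bottle. Once the handle is in the short leg it cannot slide back.
- clamp_handle (a joint): angle of the left clamp's handle about the rod's axis, rad: 0 = upright, held there by the long leg of the slot; it grows as the handle swings to the shaker's left (+y) and down; 1.05 = end of the short leg, locked (hard stop). It swings only with clamp_rod near 0.045. It stays where it is left; about 1.3 N at the knob swings it.
- clamp_knob: red ball knob of the left clamp with its pin: ball 22 mm diameter, origin at its centre, on a 7 mm steel pin; 48 mm from the rod's axis. In the shaker's frame: upright at x = -57 mm + clamp_rod, y = 55, z = 158 mm; locked at x = -12, y = 97, z = 134 mm.
- sample_bottle: loose white capped plastic bottle, 46 mm diameter, 80 mm high, 50 to 100 g, standing in the left bay in front of the pad. Origin: centre of its underside. Side rails 22 mm high guide it in the bay.
- bay_home (a point): point on the tray where the middle of the left bottle's underside stands when the bottle is home against the back wall of the bay (shaker x = 84.5, y = 55, z = 72 mm).
- timer: loose white kitchen-type timer, 58 x 62 x 17 mm, left of the shaker; bystander. Origin: centre of its underside.
- soil_jar: loose glass jar with purple lid, 91 mm diameter, 70 mm high, right of the shaker; bystander. Origin: centre of its underside.
- open_bottle: loose open white bottle, 43 mm diameter, 78 mm high, right of the shaker near its front; bystander. Origin: centre of its underside.
- bottle_cap: loose white screw cap, 38 mm diameter, 18 mm high, right of the shaker near its front; bystander. Origin: centre of its underside.

How it is judged (in metres and radians):
On the way, in this order (a step that is already met when the one before it is completed fails the run):
1. the clamp is pushed right up: rod at the corner of the slot, handle still upright (value of joint clamp_rod above 0.042 m and value of joint clamp_handle below 0.4 rad), for 0.1 s.
2. the handle is swung into the short leg to its end (value of joint clamp_handle above 0.95 rad), for 0.1 s.
At the end, for the whole second after the job is handed in: the rod is pushed up (clamp_rod over 42 mm), the handle is at the end of the short leg (over 0.95 of 1.05 rad), and the bottle stands upright (within 0.08 rad) and still, within 7 mm of its home in the bay; the robot touches nothing (value of joint clamp_rod above 0.042 m and value of joint clamp_handle above 0.95 rad and distance between sample_bottle and bay_home below 0.007 m and angle between sample_bottle's own z axis and vertical below 0.08 rad and linear speed of sample_bottle below 0.02 m/s).
It fails at once if the bottle is lifted off the tray or tipped (height (world z) of sample_bottle above 0.082 m or angle between sample_bottle's own z axis and vertical above 0.3 rad).
It fails at once if the robot handles the bottle itself (contact force between any of the fingers, the arm and sample_bottle above 1 N).
It fails at once if the knob or its pin is forced or squeezed (contact force between the fingers and clamp_knob above 35 N).
It fails at once if a bystander is moved (distance of any of timer, soil_jar, open_bottle, bottle_cap from where it was at the start of the episode above 0.015 m).
It fails at once if the knob is gripped between the fingers (distance between the grasp point and clamp_knob below 0.017 m and contact force between the fingers and clamp_knob above 15 N).
It also fails if it takes over 43 s, if anything falls off the work surface, if the arm or the gripper's body presses on something with over 40 N, if the wrist force passes 120 N, or if a joint passes its speed limit or range.

### The arm

A 6-joint arm with a two-finger parallel gripper is mounted at the origin on a cart in front of the work surface, level with it; the furniture and walls round the work are solid. World frame = base frame: x ahead of the robot, y to its left, z up, the work surface at z = 0. Lengths are in m, angles in degrees, forces in N, time in s.
With the tool pointing down it reaches from about 0.325 to 0.75 m from the base axis. Payload 7.6 kg.
Tool frame: the origin (TCP) lies at the very end of the fingers, on their centre line; the grasp point (between the pads) lies 19 mm behind it; z points along the fingers, y is the line along which they close (so a half turn about z gives the same grasp; the last joint's range is limited). The gripper opens to 85 mm and grips with 20 to 120 N. Pads are 22 mm wide; open, the fingers measure 114 mm over their backs; the gripper's body (76 mm by 85 mm) begins 54 mm behind the grasp point. The pads swing forward as they close: fully open they stand 13 mm farther back than shut.
Start: joints at [-4.028, 2.991, 80.254, -0, 96.75, -4.028], TCP at [0.525, 0, 0.206] pointing down, gripper open.
Joint ranges: [-166.34, 166.34], [-52.06, 124.39], [6.96, 135.62], [-60.46, 240.46], [14.63, 156.25], [-167.68, 167.68]. Speed limits (degrees/s): [147.25, 147.25, 172.46, 180, 180, 180].

### API

Orientations are given as [roll, pitch, yaw] about the fixed x, y, z axes, in that order (R = Rz(yaw) Ry(pitch) Rx(roll)).
In Python, from station import get_state, grab_frame, order gives the robot as it stands. The module is installed in compiled form; this text tells all that it offers.
- The arm moves only by the tool move_arm, never from a script. Its argument "rows" is a list that holds one entry, the list of rows, each a list of 7 numbers: the shift along the tool's x, y, z scaled (see below), then the turn, a rotation vector about the tool's x, y, z scaled (see below), then the opening, from 0 (shut) to 1 (fully open). A call has 1 to 5 rows; each row shifts and turns the commanded pose from where the row before left it, along the tool's axes as they then stand; what a row does not reach is not made up. The controller multiplies each number of a shift by 50 mm and each number of a turn by 0.15 rad. A row lasts 1/8 s, in which the tool goes at most 62.5 mm and 10.7 degrees, less where a joint would pass 70% of its speed; a pose out of reach is approached as far as the arm can. A call with a number of a shift or a turn outside -1 to 1 is refused whole. A call with a gripper value outside its range is refused whole. The fingers move at their own pace and stop on an object; "grip_force" is the grip in N (left out, the last holds). Time passes only in rows, so rows that do not move let the fingers close. It gives the time, the measured TCP pose, the force, the opening and the grip force at its end, in the units of the state.
- get_state(): the state, without advancing time (a new reading comes with each control period).
- grab_frame(name): name is "scene" or "side" or "wrist"; returns a dict with "img" (420x560x3 uint8, red, green, blue), "range_z" (420x560 float32, m along the optical axis (not along the pixel's ray), 0 where there is no reading), "fx", "fy", "cx", "cy" (pixels), "rvec" (rotation vector, rad) and "tvec" (3), from world to camera coordinates, as OpenCV has them; the wrist camera has in their place "tool_from_camera" (4x4, takes a point from camera to tool coordinates, whose origin is the TCP and whose axes are the flange's). Camera axes: x right, y down, z forward; pixel columns grow to the right and rows downward; lengths in m; the calibration is good to about 2 mm. A picture is of the moment at which its call begins: read the wrist's pose just before it.
- order.finish_job(): hands the job in; it is judged then, once.
The state is a dict: "time": time; "joint_pos": joint angles; "joint_vel": joint speeds; "effort": joint torques, N m; "ee_pos": TCP position; "ee_rot": TCP orientation; "ft_force": force on the tool from outside, world axes, zero at the start; "moment": the same for the moment, N m; "finger_gap": finger opening in m; "grasp_force": force on a finger pad.
Only numpy, scipy, OpenCV 4.12 (cv2) and the standard library are available. Lean on these libraries where they do the work, as an engineer would, in place of code of your own. Each camera call takes 0.05 s, during which the arm holds its last target. There are 200 camera calls.

## Working session

There is one attempt and no reset: what is moved stays moved. The work goes in short steps, Python scripts to look and compute and a tool call to move; the robot and the scene stay as the last step left them, time stands still between calls to the robot, and variables do not carry over. Pictures are saved under pics/ and viewed, at most 10 in all, crops included, and the job is handed in when it is done.

Besides the shell and the picture viewer there is one more tool, called after "Call:" as name(argument=value, ...) on one line, values as JSON. move_arm: Moves the arm, as the interface text tells. Shifts and turns lie within -1 to 1; 1 stands for 50 mm of shift or 0.15 rad of turn. Its arguments: {"type":"object","properties":{"rows":{"type":"array"},"grip_force":{"type":"number"}},"required":["rows"]}

```bash
mkdir -p pics; cat > h.py <<'E'
import numpy as np,cv2
from station import get_state,grab_frame
def pts(f):
    z=f["range_z"];v,u=np.indices(z.shape)
    c=np.stack([(u-f["cx"])/f["fx"]*z,(v-f["cy"])/f["fy"]*z,z],-1)
    R=cv2.Rodrigues(np.array(f["rvec"],float))[0]
    return (c-np.array(f["tvec"]).ravel())@R
def red(f):
    h=cv2.cvtColor(f["img"],cv2.COLOR_RGB2HSV)
    return (((h[...,0]<8)|(h[...,0]>172))&(h[...,1]>150)&(h[...,2]>70)&(f["range_z"]>0)).astype(np.uint8)
E
python3 - <<'E'
from h import *
s=get_state();print({k:np.round(v,3) for k,v in s.items()})
for n in("scene","side"):
    f=grab_frame(n);cv2.imwrite(f"pics/{n}0.png",f["img"][...,::-1])
    P=pts(f);m=red(f);k,l,st,c=cv2.connectedComponentsWithStats(m)
    for i in range(1,k):
        if st[i,4]>15: print(n,st[i],c[i].round(),np.median(P[l==i],0).round(4),P[l==i].min(0).round(3),P[l==i].max(0).round(3))
    h=cv2.cvtColor(f["img"],cv2.COLOR_RGB2HSV)
    b=((h[...,0]>95)&(h[...,0]<130)&(h[...,1]>120)).astype(np.uint8)
    k,l,st,c=cv2.connectedComponentsWithStats(b)
    for i in range(1,k):
        if st[i,4]>60: print(n,'blue',st[i],np.median(P[l==i],0).round(4))
E
```

```text
{'time': np.float64(0.0), 'joint_pos': array([-4.0280e+00,  3.0280e+00,  8.0312e+01, -1.0000e-03,  9.6749e+01,
       -4.0290e+00]), 'joint_vel': array([ 0.049,  0.136, -0.142,  0.013,  0.033, -0.067]), 'effort': array([ 1.0000e-03, -3.8167e+01, -3.6018e+01,  0.0000e+00,  6.0000e-03,
       -0.0000e+00]), 'ee_pos': array([0.525, 0.   , 0.206]), 'ee_rot': array([-1.79911e+02, -5.00000e-03,  9.00000e+01]), 'ft_force': array([0.125, 0.136, 0.1  ]), 'moment': array([-0.007, -0.049,  0.019]), 'grasp_force': np.float64(0.0), 'finger_gap': np.float64(0.085)}
scene [  97  141   98   58 2617] [145. 169.] [0.4196 0.3977 0.0093] [ 0.322  0.321 -0.698] [0.839 1.428 0.016]
scene [247 207  10  10  86] [252. 212.] [ 0.4278 -0.0445  0.1618] [ 0.42  -0.053  0.07 ] [0.499 0.036 0.168]
scene [327 232  10  11  93] [331. 237.] [ 0.5082 -0.1779  0.1383] [ 0.499 -0.185  0.071] [ 0.572 -0.126  0.144]
scene blue [248 209  26  27 238] [ 0.4514 -0.0451  0.1181]
scene blue [293 229  28  30 280] [ 0.473  -0.1484  0.1201]
side [231 193  66  15 716] [263. 200.] [0.4316 0.3938 0.0139] [ 0.324 -0.049  0.011] [0.538 0.476 0.171]
side [283 234  10  11  92] [288. 239.] [ 0.5109 -0.1792  0.1394] [ 0.502 -0.183  0.115] [ 0.519 -0.147  0.147]
side blue [365 184  12  11  90] [0.7449 0.1946 0.1216]
side blue [245 215  32  15 361] [ 0.4507 -0.044   0.1169]
side blue [254 233  35  19 440] [ 0.4727 -0.1506  0.1178]
```

View pics/scene0.png

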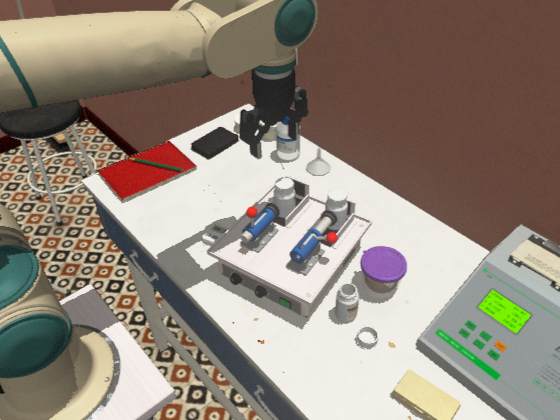

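View pics/side0.png

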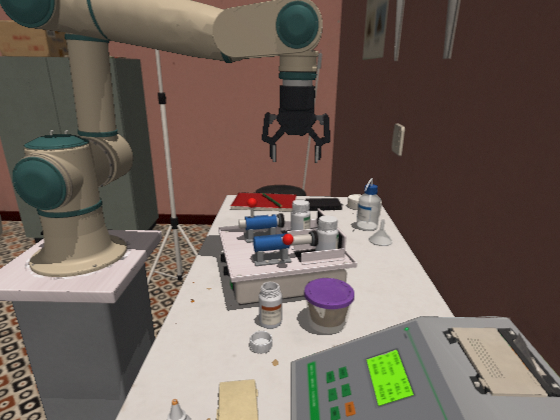

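```bash
python3 - <<'E'
from h import *
s=get_state();f=grab_frame("wrist");cv2.imwrite("pics/w0.png",f["img"][...,::-1])
print(np.round(f["tool_from_camera"],3))
f=grab_frame("scene");P=pts(f);m=red(f)
# knob cloud sphere fits, r=11mm
from scipy.optimize import least_squares
for (u,v) in((252,212),(331,237)):
    Q=P[v-6:v+7,u-6:u+7][m[v-6:v+7,u-6:u+7]>0];Q=Q[Q[:,2]>.12]
    r=least_squares(lambda c:np.linalg.norm(Q-c,axis=1)-.011,Q.mean(0)+[0.005,0,-.003],loss='soft_l1',f_scale=.001)
    print(len(Q),r.x.round(4))
E
```

```text
[[-0.    -0.965 -0.263  0.066]
 [ 1.    -0.     0.     0.001]
 [-0.    -0.263  0.965 -0.167]
 [ 0.     0.     0.     1.   ]]
85 [ 0.43   -0.0388  0.1559]
89 [ 0.5114 -0.1737  0.1322]
```

The scene view shows the left knob upright at (252,212) and the locked right knob at (331,237); the side view agrees. From the two knobs, the shaker yaw is about 14.5°, the rod is drawn back, and the left knob is at about (0.430, -0.039, 0.156).

Call:
move_arm(rows=[[[-0.33,-0.9,0,0,0,0,0],[-0.33,-0.9,0,0,0,0,0],[-0.33,-0.9,0,0,0,0,0],[0,0,0,0,0,-0.8,0],[0,0,0,0,0,-0.85,0]]], grip_force=20)

```text
time: 0.82
ee_pos: [0.3896, -0.0497, 0.2066]
ee_rot: [180.0, 0.0, 104.4]
ft_force: [0.7, 0.2, -0.7]
finger_gap: 0.0
grasp_force: 0.0
```

Call:
move_arm(rows=[[[0,0,0,0,0,0,0],[0,0,0,0,0,0,0],[0,0,0,0,0,0,0]]])

```text
time: 1.2
ee_pos: [0.3901, -0.0495, 0.2063]
ee_rot: [-180.0, -0.0, 104.1]
ft_force: [0.7, -0.1, -0.5]
finger_gap: 0.0
grasp_force: 0.0
```

```bash
cat >> h.py <<'E'
from scipy.spatial.transform import Rotation as Ro
def wpts(f,s):
    z=f["range_z"];v,u=np.indices(z.shape)
    c=np.stack([(u-f["cx"])/f["fx"]*z,(v-f["cy"])/f["fy"]*z,z],-1)
    T=np.array(f["tool_from_camera"]);t=c@T[:3,:3].T+T[:3,3]
    R=Ro.from_euler('xyz',s["ee_rot"],degrees=True).as_matrix()
    return t@R.T+s["ee_pos"],t
E
python3 - <<'E'
from h import *
from scipy.optimize import least_squares
s=get_state();f=grab_frame("wrist");cv2.imwrite("pics/w1.png",f["img"][...,::-1])
print(s["time"],s["ee_pos"],s["ee_rot"],s["finger_gap"])
P,t=wpts(f,s);m=red(f);k,l,st,c=cv2.connectedComponentsWithStats(m)
for i in range(1,k):
    if st[i,4]<100: continue
    Q=P[l==i]
    r=least_squares(lambda c:np.linalg.norm(Q-c,axis=1)-.011,Q.mean(0)-[0,0,.005],loss='soft_l1',f_scale=.001)
    print(st[i],c[i].round(),r.x.round(4))
h=cv2.cvtColor(f["img"],cv2.COLOR_RGB2HSV)
b=((h[...,0]>95)&(h[...,0]<130)&(h[...,1]>120)).astype(np.uint8)
k,l,st,c=cv2.connectedComponentsWithStats(b)
for i in range(1,k):
    if st[i,4]>300:
        Q=P[l==i];Q=Q[(Q[:,2]>.115)&(Q[:,2]<.135)];e=np.linalg.svd((Q-Q.mean(0))[:,:2],full_matrices=False)[2][0]
        print('blue',st[i],Q.mean(0).round(4),np.degrees(np.arctan2(e[1],e[0])),Q.max(0)) if len(Q)>50 else 0
# fingertips seen nearest camera: extents in tool frame
Q=t[(t[...,2]>-.03)&(t[...,2]<.01)&(f["range_z"]>0)&(abs(t[...,0])<.03)&(abs(t[...,1])<.03)];print('tip',len(Q),Q.min(0) if len(Q) else '',Q.max(0) if len(Q) else '')
E
```

```text
1.2 [ 0.39006661 -0.04945219  0.20630369] [-1.79989200e+02 -3.11838697e-03  1.04109698e+02] 2.6294398481991164e-05
[325 208  30  28 652] [340. 221.] [ 0.4309 -0.038   0.1573]
blue [ 312  188   87   35 1864] [ 0.4486 -0.029   0.1218] -169.2438116137713 [ 0.48579927 -0.01010483  0.12672519]
tip 26 [ 0.00991422 -0.00578759 -0.02996479] [ 0.01064479  0.00702808 -0.02838203]
```

View pics/w1.png

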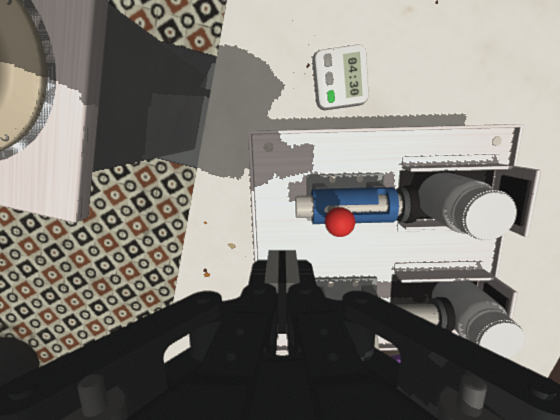

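The wrist view shows the knob at (340,221), the blue barrel aligned with the tool's y axis, and shut fingertips at (283,260) behind it. The knob is 42 mm ahead of the TCP and 1 mm to the left. I'll lower, then approach.

Call:
move_arm(rows=[[[0.02,0,0.4,0,0,0,0],[0,0,0.4,0,0,0,0],[0,0,0.32,0,0,0,0],[0,0.1,0,0,0,0,0],[0,0.1,0,0,0,0,0]]])

```text
time: 1.88
ee_pos: [0.4002, -0.046, 0.1512]
ee_rot: [179.9, 0.0, 104.2]
ft_force: [-0.3, -0.2, -0.2]
finger_gap: 0.0001
grasp_force: 0.0
```

Call:
move_arm(rows=[[[0,0.1,0,0,0,0,0],[0,0.1,0,0,0,0,0],[0,0.1,0,0,0,0,0]]])

```text
time: 2.25
ee_pos: [0.4145, -0.0423, 0.1506]
ee_rot: [180.0, 0.0, 104.2]
ft_force: [-0.3, -0.0, 0.7]
finger_gap: 0.0002
grasp_force: 0.0
```

Call:
move_arm(rows=[[[0,0.1,0,0,0,0,0],[0,0.1,0,0,0,0,0],[0,0.1,0,0,0,0,0]]])

```text
time: 2.62
ee_pos: [0.4289, -0.0386, 0.1504]
ee_rot: [180.0, -0.0, 104.2]
ft_force: [0.1, 0.7, -0.1]
finger_gap: -0.0
grasp_force: 0.0
```

```bash
cat > look.py <<'E'
from h import *
import sys
s=get_state();print(s["time"],s["ee_pos"].round(4),s["ft_force"].round(2))
from scipy.optimize import least_squares
f=grab_frame("wrist");cv2.imwrite(f"pics/{sys.argv[1]}.png",f["img"][...,::-1])
P,t=wpts(f,s);m=red(f);k,l,st,c=cv2.connectedComponentsWithStats(m)
for i in range(1,k):
    if st[i,4]<60: continue
    Q=P[l==i]
    r=least_squares(lambda c:np.linalg.norm(Q-c,axis=1)-.011,Q.mean(0)-[0,0,.005],loss='soft_l1',f_scale=.001)
    d=r.x-s["ee_pos"];R=Ro.from_euler('xyz',s["ee_rot"],degrees=True)
    a=np.radians(14.2);e=r.x-[.4309,-.038,.1573]
    print(st[i],r.x.round(4),'tool',(R.inv().apply(d)*1000).round(1),'shaker disp',(1000*np.array([e[0]*np.cos(a)+e[1]*np.sin(a),-e[0]*np.sin(a)+e[1]*np.cos(a),e[2]])).round(1),r.cost)
E
python3 look.py w2
```

```text
2.625 [ 0.4289 -0.0386  0.1504] [ 0.14  0.72 -0.11]
[266 234  38  26 534] [ 0.4308 -0.0382  0.1576] tool [-0.1  2.  -7.2] shaker disp [-0.1 -0.2  0.3] 6.475983303770621e-05
```

View pics/w2.png

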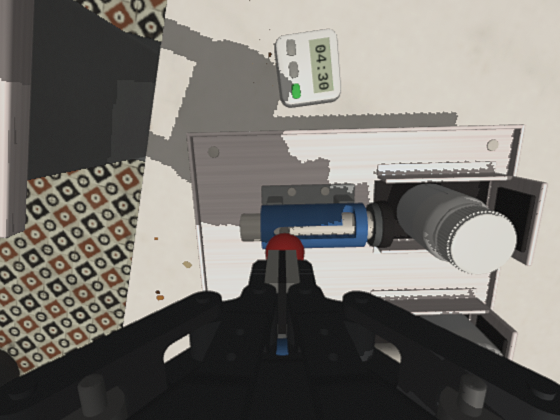

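The picture shows the ball at (285,247) peeking out beside the shut fingers at (283,268). The knob has not moved and there is no force, so I need to measure where the fingertips really are.

```bash
python3 - <<'E'
from h import *
s=get_state();f=grab_frame("wrist");P,t=wpts(f,s)
for v in range(240,345,8): print(v,[ (t[v,u]*1000).round(0).astype(int).tolist() for u in (262,272,283,293,304)])
f=grab_frame("side");g=f["img"][100:300,180:400];cv2.imwrite("pics/s2.png",cv2.resize(g,None,fx=3.2,fy=2.9,interpolation=2)[...,::-1])
E
```

```text
240 [[-5, -12, 27], [9, -4, -11], [9, 1, -13], [9, 7, -12], [-5, 15, 26]]
248 [[-13, -13, 32], [5, -4, -14], [6, 1, -16], [6, 7, -16], [-31, 20, 78]]
256 [[-39, -16, 79], [10, -4, -36], [11, 1, -37], [10, 6, -36], [-39, 20, 80]]
264 [[7, -8, -37], [10, -3, -45], [11, 1, -46], [10, 6, -45], [6, 11, -36]]
272 [[6, -8, -44], [10, -3, -53], [10, 1, -52], [10, 5, -53], [6, 10, -45]]
280 [[7, -7, -53], [11, -3, -60], [11, 1, -60], [10, 5, -59], [6, 10, -52]]
288 [[13, -6, -70], [12, -3, -68], [8, 1, -62], [11, 5, -68], [13, 8, -70]]
296 [[11, -6, -73], [12, -3, -74], [5, 1, -62], [12, 5, -74], [12, 8, -74]]
304 [[12, -6, -78], [11, -2, -78], [1, 1, -62], [11, 4, -77], [12, 8, -79]]
312 [[16, -5, -90], [10, -2, -81], [-3, 1, -61], [11, 4, -83], [16, 7, -90]]
320 [[17, -5, -95], [7, -2, -80], [-5, 1, -63], [11, 4, -86], [16, 7, -93]]
328 [[17, -4, -98], [-2, -3, -72], [-9, 1, -62], [8, 4, -86], [16, 6, -98]]
336 [[17, -4, -101], [-4, -3, -74], [-97, 2, 52], [-3, 5, -74], [16, 6, -101]]
344 [[14, -4, -101], [-8, -3, -72], [-94, 2, 37], [-8, 5, -73], [17, 6, -104]]
```

View pics/s2.png

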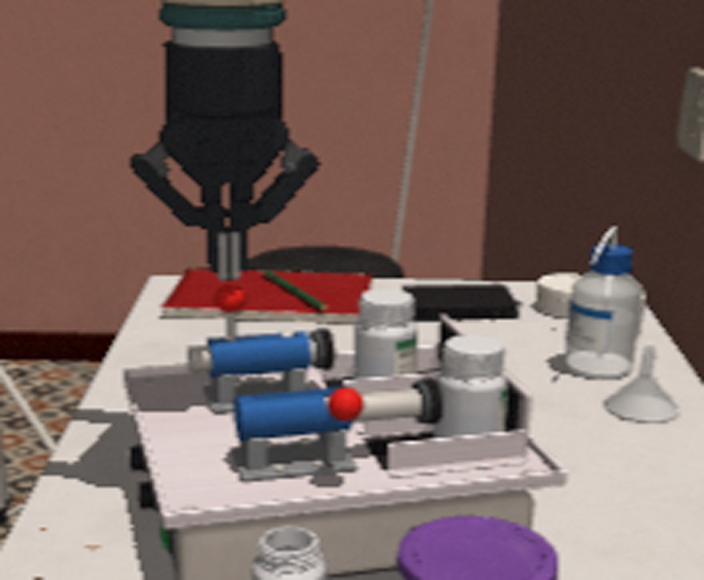

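The side crop shows the shut fingertips at (230,278), just above the ball at (231,297). So the true tips end about 20–25 mm short of the reported TCP. I'll back off and measure the tips with the side camera's range image.

Call:
move_arm(rows=[[[0,-0.35,0,0,0,0,0],[0,-0.35,0,0,0,0,0],[0,0,0,0,0,0,0],[0,0,0,0,0,0,0]]])

```text
time: 3.28
ee_pos: [0.395, -0.0473, 0.1506]
ee_rot: [180.0, 0.0, 104.2]
ft_force: [-0.1, 0.3, 0.6]
finger_gap: -0.0002
grasp_force: 0.0
```

```bash
python3 - <<'E'
from h import *
s=get_state();print(s["time"],s["ee_pos"].round(4),s["ee_rot"].round(1),s["finger_gap"])
R=Ro.from_euler('xyz',s["ee_rot"],degrees=True)
for n in("side","scene"):
    f=grab_frame(n);P=pts(f);t=R.inv().apply((P-s["ee_pos"]).reshape(-1,3))*1000
    m=(f["range_z"].ravel()>0)&(abs(t[:,0])<20)&(abs(t[:,1])<25)&(t[:,2]>-90)&(t[:,2]<20)
    Q=t[m];print(n,len(Q),Q.min(0).round(1),Q.max(0).round(1))
    for a in range(-90,15,8):
        q=Q[(Q[:,2]>=a)&(Q[:,2]<a+8)]
        if len(q):print(a,len(q),q.min(0).round(1),q.max(0).round(1))
E
python3 look.py w3
```

```text
3.275 [ 0.395  -0.0473  0.1506] [180.    0.  104.2] -0.00016704067763972062
side 426 [-16. -25. -90.] [ 12.4  24.7 -26.4]
-90 61 [-14.2 -25.  -90. ] [ 11.8  24.7 -82. ]
-82 91 [-14.6 -24.9 -82. ] [ 12.4  23.6 -74. ]
-74 70 [-16.  -24.8 -74. ] [ 10.5  23.5 -66.2]
-66 47 [-13.1 -14.3 -65.4] [  7.8  13.  -58.3]
-58 49 [-13.6 -12.9 -58. ] [ -3.1  13.1 -50. ]
-50 43 [-12.1 -13.  -49.8] [ -4.2  12.9 -42.1]
-42 47 [-12.2 -13.2 -41.8] [ -3.1  12.5 -34.3]
-34 18 [-11.6  -6.9 -33.6] [  2.    5.4 -26.4]
scene 409 [-19.  -24.8 -90. ] [16.1 25.  -8.5]
-90 47 [-19.  -17.2 -90. ] [ 16.1  23.6 -82.1]
-82 96 [-16.  -24.5 -81.8] [ 10.6  25.  -74.1]
-74 63 [-14.9 -24.8 -73.9] [  9.5  24.8 -66.1]
-66 32 [-14.5 -15.4 -66. ] [ -6.9  23.1 -58. ]
-58 34 [-13.4 -13.8 -57.2] [ -4.1  12.4 -50.5]
-50 53 [-13.6 -16.  -49.9] [  5.3  13.2 -42. ]
-42 49 [-14.4 -14.6 -42. ] [  6.1   6.5 -34.1]
-34 29 [-12.8 -14.3 -33.8] [  5.1  15.3 -27.4]
-26 4 [ -8.3  -7.4 -24.9] [ -3.3  -5.3 -21.6]
-18 1 [ -3.   24.2 -10.6] [ -3.   24.2 -10.6]
-10 1 [ 0.1 24.9 -8.5] [ 0.1 24.9 -8.5]
3.375 [ 0.395  -0.0472  0.1504] [-0.12 -0.32 -0.26]
[ 329  234   39   38 1166] [ 0.4309 -0.0381  0.1574] tool [ 0.1 37.1 -6.9] shaker disp [ 0.  -0.1  0.1] 0.00011560949158820212
```

Both cameras put the true tip 25 mm behind the TCP, with a half-depth of 13 mm. I'll lower by 28 mm and push carefully.

Call:
move_arm(rows=[[[0,0,0.28,0,0,0,0],[0,0,0.28,0,0,0,0],[0,0.12,0,0,0,0,0],[0,0.12,0,0,0,0,0],[0,0.1,0,0,0,0,0]]])

```text
time: 4.05
ee_pos: [0.4113, -0.043, 0.1225]
ee_rot: [-180.0, -0.0, 104.2]
ft_force: [-2.5, 0.0, 0.4]
finger_gap: 0.0002
grasp_force: 1.4
```

Call:
move_arm(rows=[[[0,0.1,0,0,0,0,0],[0,0.1,0,0,0,0,0],[0,0.1,0,0,0,0,0]]])

```text
time: 4.42
ee_pos: [0.4259, -0.0393, 0.1225]
ee_rot: [-180.0, -0.0, 104.2]
ft_force: [-4.3, -0.1, -0.2]
finger_gap: 0.0002
grasp_force: 1.8
```

```bash
python3 look.py w4
```

```text
4.425 [ 0.4259 -0.0393  0.1225] [-4.33 -0.08 -0.2 ]
[ 313  253   44   47 1534] [ 0.4496 -0.0331  0.1574] tool [  0.2  24.5 -35. ] shaker disp [19.4  0.1  0.1] 0.0002844435698437662
```

Call:
move_arm(rows=[[[0,0.1,0,0,0,0,0],[0,0.1,0,0,0,0,0],[0,0.1,0,0,0,0,0],[0,0.08,0,0,0,0,0],[0,0,0,0,0,0,0]]])

```text
time: 5.1
ee_pos: [0.4445, -0.0347, 0.1224]
ee_rot: [180.0, 0.0, 104.2]
ft_force: [-1.2, -0.1, 0.1]
finger_gap: -0.0002
grasp_force: 0.4
```

```bash
python3 look.py w5
```

```text
5.1 [ 0.4445 -0.0347  0.1224] [-1.18 -0.07  0.07]
[ 313  252   45   48 1553] [ 0.4686 -0.0283  0.1574] tool [  0.3  24.9 -34.9] shaker disp [38.9  0.1  0.1] 0.0002896711752156201
```

Call:
move_arm(rows=[[[0,0.05,0,0,0,0,0],[0,0.04,0,0,0,0,0],[0,0,0,0,0,0,0]]])

```text
time: 5.52
ee_pos: [0.4486, -0.0337, 0.1225]
ee_rot: [180.0, 0.0, 104.2]
ft_force: [-1.9, 0.5, 0.2]
finger_gap: -0.0002
grasp_force: 1.1
```

Call:
move_arm(rows=[[[0,0.02,0,0,0,0,0],[0,0,0,0,0,0,0]]])

```text
time: 5.78
ee_pos: [0.4493, -0.0335, 0.1224]
ee_rot: [-180.0, -0.0, 104.2]
ft_force: [-3.9, -0.9, 1.2]
finger_gap: -0.0
grasp_force: 1.9
```

```bash
python3 look.py w6
```

```text
5.775 [ 0.4493 -0.0335  0.1224] [-3.91 -0.86  1.16]
[ 313  252   44   47 1531] [ 0.473  -0.0271  0.1574] tool [  0.3  24.5 -35. ] shaker disp [43.5  0.2  0.1] 0.00020780239477006732
```

Call:
move_arm(rows=[[[0,0.02,0,0,0,0,0],[0,0,0,0,0,0,0]]])

```text
time: 6.08
ee_pos: [0.4497, -0.0334, 0.1224]
ee_rot: [-179.9, -0.0, 104.2]
ft_force: [-8.1, -0.4, 3.3]
finger_gap: 0.0002
grasp_force: 4.0
```

Call:
move_arm(rows=[[[0,0.02,0,0,0,0,0],[0,0,0,0,0,0,0]]])

```text
time: 6.32
ee_pos: [0.4501, -0.0334, 0.1224]
ee_rot: [-179.8, -0.0, 104.2]
ft_force: [-11.7, -2.2, 5.1]
finger_gap: 0.0001
grasp_force: 6.1
```

```bash
python3 look.py w7
```

```text
6.325 [ 0.4501 -0.0334  0.1224] [-11.67  -2.23   5.07]
[ 312  253   43   46 1487] [ 0.473  -0.0272  0.1574] tool [  0.3  23.6 -35.1] shaker disp [43.5  0.1  0.1] 0.0002330360546742624
```

The rod is on its stop: displacement 43.5 mm at 12 N. I'll back off and go round to the right side of the knob.

Call:
move_arm(rows=[[[0,-0.2,0,0,0,0,0],[0,-0.2,0,0,0,0,0],[-0.35,0,0,0,0,0,0],[-0.35,0,0,0,0,0,0],[0,0.45,0,0,0,0,0]]])

```text
time: 7.0
ee_pos: [0.4629, -0.0685, 0.1226]
ee_rot: [180.0, 0.0, 104.0]
ft_force: [-0.3, -0.2, 0.8]
finger_gap: -0.0001
grasp_force: 0.0
```

Call:
move_arm(rows=[[[0,0.45,0,0,0,0,0],[0,0,0,0,0,0,0],[0,0,0,0,0,0,0]]])

```text
time: 7.38
ee_pos: [0.4838, -0.0614, 0.1221]
ee_rot: [-180.0, -0.0, 104.2]
ft_force: [-0.6, -0.9, 0.3]
finger_gap: -0.0
grasp_force: 0.0
```

```bash
python3 look.py w8
```

```text
7.375 [ 0.4838 -0.0614  0.1221] [-0.64 -0.91  0.27]
[ 251  176   49   49 1879] [ 0.473  -0.0272  0.1573] tool [ 35.8  -2.1 -35.2] shaker disp [43.5  0.1  0. ] 0.0001655023006274759
```

View pics/w8.png

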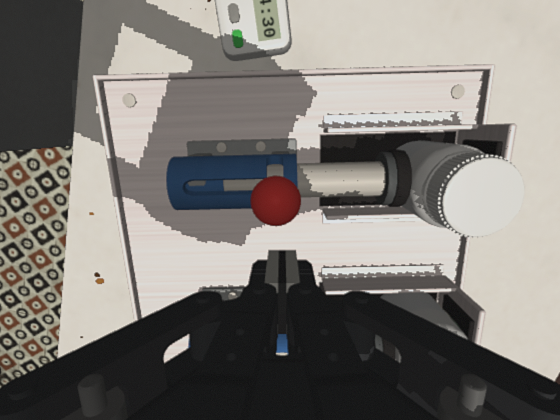

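The wrist view shows the knob at (276,200) at the corner of the slot, with the fingers at (283,260) to its right. Now I'll push left.

Call:
move_arm(rows=[[[0.1,-0.04,0,0,0,0,0],[0.1,0,0,0,0,0,0],[0.1,0,0,0,0,0,0],[0.08,0,0,0,0,0,0]]])

```text
time: 7.92
ee_pos: [0.4776, -0.0427, 0.1228]
ee_rot: [180.0, 0.0, 104.2]
ft_force: [-0.2, -1.6, 0.3]
finger_gap: 0.0001
grasp_force: 0.8
```

Call:
move_arm(rows=[[[0.08,0,0,0,0,0,0],[0.08,0,0,0,0,0,0]]])

```text
time: 8.18
ee_pos: [0.4756, -0.0349, 0.1225]
ee_rot: [180.0, 0.0, 104.2]
ft_force: [0.2, -1.3, 0.8]
finger_gap: 0.0003
grasp_force: 0.7
```

```bash
python3 look.py w9
```

```text
8.175 [ 0.4756 -0.0349  0.1225] [ 0.2  -1.31  0.85]
[ 255  208   47   48 1752] [ 0.4695 -0.0146  0.1558] tool [ 21.1  -0.9 -33.3] shaker disp [43.2 13.2 -1.5] 0.00016042886382298127
```

Call:
move_arm(rows=[[[0.08,0,0.01,0,0,0,0],[0.08,0,0.02,0,0,0,0],[0.08,0,0.03,0,0,0,0],[0.08,0,0.04,0,0,0,0]]])

```text
time: 8.72
ee_pos: [0.4716, -0.0193, 0.1173]
ee_rot: [180.0, 0.0, 104.2]
ft_force: [0.7, -1.6, 1.1]
finger_gap: 0.0002
grasp_force: 0.6
```

```bash
python3 look.py w10
```

```text
8.725 [ 0.4716 -0.0193  0.1173] [ 0.65 -1.59  1.08]
[ 254  207   47   47 1693] [0.4652 0.001  0.1481] tool [ 21.2  -1.3 -30.9] shaker disp [42.8 29.4 -9.2] 0.00014743268148274938
```

Call:
move_arm(rows=[[[0.07,0,0.03,0,0,0,0],[0.06,0,0.04,0,0,0,0],[0.05,0,0.04,0,0,0,0],[0,0,0,0,0,0,0]]])

```text
time: 9.28
ee_pos: [0.4693, -0.0106, 0.1116]
ee_rot: [-180.0, -0.0, 104.2]
ft_force: [-0.3, -1.6, -0.9]
finger_gap: 0.0007
grasp_force: 0.3
```

```bash
python3 look.py w11
```

```text
9.275 [ 0.4693 -0.0106  0.1116] [-0.31 -1.62 -0.88]
[ 255  205   46   46 1609] [0.4627 0.0097 0.1394] tool [ 21.3  -1.4 -27.8] shaker disp [ 42.5  38.5 -17.9] 0.00017395293964721277
```

Call:
move_arm(rows=[[[0.03,0,0.01,0,0,0,0],[0.03,0,0.01,0,0,0,0],[0,0,0,0,0,0,0]]])

```text
time: 9.7
ee_pos: [0.4688, -0.008, 0.1108]
ee_rot: [180.0, 0.0, 104.2]
ft_force: [1.2, -3.8, -1.5]
finger_gap: 0.0001
grasp_force: 1.6
```

```bash
python3 look.py w12
```

```text
9.7 [ 0.4688 -0.008   0.1108] [ 1.24 -3.79 -1.47]
[ 255  205   45   45 1552] [0.4621 0.0117 0.1366] tool [ 20.8  -1.6 -25.8] shaker disp [ 42.5  40.6 -20.7] 0.00013772102034923493
```

Call:
move_arm(rows=[[[0.03,0,0,0,0,0,0],[0,0,0,0,0,0,0]]])

```text
time: 10.0
ee_pos: [0.4685, -0.0062, 0.1111]
ee_rot: [180.0, -0.0, 104.2]
ft_force: [0.5, -1.3, -0.7]
finger_gap: -0.0002
grasp_force: 0.9
```

Call:
move_arm(rows=[[[0.03,0,0,0,0,0,0],[0,0,0,0,0,0,0]]])

```text
time: 10.25
ee_pos: [0.4681, -0.0048, 0.1111]
ee_rot: [180.0, -0.0, 104.2]
ft_force: [0.6, -2.3, -0.3]
finger_gap: 0.0001
grasp_force: 0.9
```

```bash
python3 look.py w13
```

```text
10.25 [ 0.4681 -0.0048  0.1111] [ 0.65 -2.33 -0.26]
[ 255  206   44   44 1473] [0.4616 0.0138 0.1332] tool [ 19.6  -1.7 -22.1] shaker disp [ 42.4  42.7 -24.1] 0.0001246201827662326
```

Call:
move_arm(rows=[[[0.03,0,0,0,0,0,0],[0,0,0,0,0,0,0]]])

```text
time: 10.55
ee_pos: [0.4679, -0.0044, 0.111]
ee_rot: [180.0, 0.1, 104.2]
ft_force: [1.9, -6.0, -1.1]
finger_gap: -0.0005
grasp_force: 2.7
```

Call:
move_arm(rows=[[[0.02,0,0,0,0,0,0],[0,0,0,0,0,0,0]]])

```text
time: 10.8
ee_pos: [0.4679, -0.0042, 0.111]
ee_rot: [180.0, 0.2, 104.1]
ft_force: [3.3, -10.0, -1.9]
finger_gap: -0.0
grasp_force: 4.0
```

```bash
python3 look.py w14
```

```text
10.8 [ 0.4679 -0.0042  0.111 ] [ 3.29 -9.99 -1.9 ]
[ 255  207   44   43 1474] [0.4615 0.0139 0.1331] tool [ 19.   -1.7 -22.1] shaker disp [ 42.4  42.8 -24.2] 0.00013649218587941732
```

The handle is at its stop. I'll retreat to the right, then go up and back, and check.

Call:
move_arm(rows=[[[-0.15,0,0,0,0,0,0],[-0.2,0,-0.1,0,0,0,0],[0,0,-0.6,0,0,0,0],[0,0,-0.8,0,0,0,0],[0,-0.5,-0.4,0,0,0,0]]])

```text
time: 11.48
ee_pos: [0.4482, -0.0258, 0.2084]
ee_rot: [179.8, 0.0, 104.2]
ft_force: [-0.7, -0.6, -0.1]
finger_gap: 0.0001
grasp_force: 0.0
```

Call:
move_arm(rows=[[[0,0,0,0,0,0,0],[0,0,0,0,0,0,0],[0,0,0,0,0,0,0],[0,0,0,0,0,0,0]]])

```text
time: 11.98
ee_pos: [0.4474, -0.0256, 0.2051]
ee_rot: [-179.9, -0.0, 104.2]
ft_force: [0.9, -0.0, 0.8]
finger_gap: -0.0
grasp_force: 0.0
```

```bash
python3 look.py w15
```

```text
11.975 [ 0.4474 -0.0256  0.2051] [ 0.91 -0.04  0.84]
[299 158  26  27 566] [0.4616 0.0139 0.1332] tool [34.7 23.6 71.9] shaker disp [ 42.5  42.8 -24.1] 6.418152957452074e-05
```

View pics/w15.png

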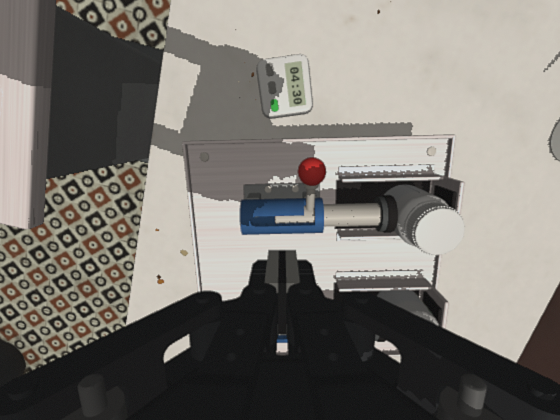

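The view shows the knob at (312,171) in the short leg on the left and the bottle upright at the back of its bay, around (435,228). One quick check of the bottle position before handing in.

```bash
python3 - <<'E'
from h import *
s=get_state();f=grab_frame("wrist");P,t=wpts(f,s)
v,u=np.indices(P.shape[:2]);m=(P[...,2]>.149)&(P[...,2]<.16)&(u>395)&(v<270)&(v>185)
Q=P[m];(c,r)=cv2.minEnclosingCircle(Q[:,:2].astype(np.float32)*1000)
k=np.array([.4616,.0139])
for a in(14.2,15.5):
    a=np.radians(a);R=np.array([[np.cos(a),-np.sin(a)],[np.sin(a),np.cos(a)]])
    print(c,r,np.median(Q[:,2]),'home',(k+R@[.0965,-.042])*1000)
E
```

```text
(564.0118408203125, -4.249697208404541) 19.44258689880371 0.15123626526289347 home [565.45438647  -3.14454196]
(564.0118408203125, -4.249697208404541) 19.44258689880371 0.15123626526289347 home [565.81435053  -0.78397574]
```

The bottle is within about 2–4 mm of home, upright, with its cap at z = 0.151.

```bash
python3 -c "
from station import order;print(order.finish_job())"
```

```text
the job is handed in; nothing more can be done
None
```

The left clamp is pushed right up and its handle swung left onto its stop, the bottle stands upright about 2–4 mm from home by camera, and the job is handed in; no verdict came back.

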